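# Load the grinding jar and start the clamp bolt

## Task

Without knocking over any glassware, take the ceramic grinding ball off its little stand and lower it gently into the steel jar, right down to the floor, without dropping it, and let it go. Then start the clamp's hand bolt in its threaded boss: turn the knob backward (anticlockwise seen from above) until the thread drops, then forward (clockwise) one full turn, and finish with the knob still held in the gripper, started and not screwed home.

Things in the scene. Friction and masses are not known exactly. Their poses are not given: they have to be found in the camera images.
- ball_center (a point): centre of the loose white ceramic ball, 40 mm across, about 130 g. It starts on the short round grey stand with three studs, 31 mm across and 22 mm high, its centre 39 mm above the table
- jar_floor (a point): centre of the inner floor of the open round steel jar, which is fixed on the clamp's base plate: inside 136 mm across, walls 4 mm thick, floor 17 mm above the table, rim 52 mm above the floor. z up
- knob_center (a point): centre (half-way up) of the clamp bolt's round fluted black knob, 40 mm across, 24 mm high, with a steel pointer bar on top from middle to edge; it turns with the knob. The bolt stands in the dark round boss (44 mm across, top 57 mm above the table) at the base plate's other end, 170 mm from the jar's axis. The centre is 99 mm above the table plus bolt_lift
- bolt_turn (a joint): rotation of the clamp bolt in rad, growing as it turns clockwise seen from above (forward, screwing in). It turns easily (0.02 Nm) and any number of times. The value at which the thread drops is not marked and differs from start to start; the bolt starts half a radian to a good half turn forward of it
- bolt_lift (a joint): height of the clamp bolt in m, growing upward; 0 (the highest point) is with the two thread ends tip to tip. Turned backward the bolt climbs to 0 and then, past the thread's end, falls by its own weight to -0.006 (1 mm less far for each 1 rad turned past the end). A firm grip holds it up: the fall may only come, and be read, when the fingers open
- jar: the steel jar (outside 144 mm across, 57 mm high); origin under its centre, z up
- clamp_bolt: the hand bolt of the clamp with its knob, 220 g; origin on its axis, 87 mm below the knob's centre, z up along the axis. Right-hand thread, one start, pitch 6 mm, 0.6 mm of play. It is kept upright and slides freely up and down, down onto the thread. Turned forward after the drop it is caught in the thread and goes down 6 mm a turn
- beaker: loose bystander: glass beaker, 72 mm across and 95 mm high; origin under its centre. It and the ball's stand may stand on either side
- bottle_a: loose bystander: glass bottle with a screw cap, 56 mm across and 95 mm high; origin under its centre
- bottle_b: loose bystander: a second such bottle
- vial_a: loose bystander: small capped glass vial, 22 mm across and 70 mm high; origin under its centre
- vial_b: loose bystander: a second such vial
- ball: the ball itself; it may roll, so its axes mean nothing
Mind the look-alikes: they are no part of the job. Of the things shaped like the ball, the white one is meant.

How it is judged:
By the outcome, as a careful person would: the job done as asked, in the order asked, and still so for the second after the job is handed in, while the arm keeps its last pose, push and grip.
It also fails if it takes over 72 s, if anything falls off the work surface, if the arm or the gripper's body presses on something with over 40 N, if the wrist force passes 120 N, or if a joint passes its speed limit or range.

## Robot

A 6-joint arm with a two-finger parallel gripper is mounted at the origin on the work surface. World frame = base frame: x ahead of the robot, y to its left, z up, the work surface at z = 0. Lengths are in mm, angles in rad, forces in N, time in s.
With the tool pointing down it reaches from about 300 to 875 mm from the base axis. Payload 6.4 kg.
Tool frame: the origin (TCP) lies at the very end of the fingers, on their centre line; the grasp point (between the pads) lies 19 mm behind it; z points along the fingers, y is the line along which they close (so a half turn about z gives the same grasp; the last joint's range is limited). The gripper opens to 85 mm and grips with 20 to 120 N. Pads are 22 mm wide; open, the fingers measure 114 mm over their backs; the gripper's body (76 mm by 85 mm) begins 54 mm behind the grasp point. The pads swing forward as they close: fully open they stand 13 mm farther back than shut.
Start: joints at [0.997, 0.181, 1.607, -0, 1.354, -0.206], TCP at [206.738, 536.563, 194.488] pointing down, gripper open.
Joint ranges: [-2.99, 2.99], [-0.89, 2.07], [0.3, 2.58], [-1.14, 4.28], [0, 2.63], [-3.12, 3.12]. Speed limits (rad/s): [2.57, 2.57, 3.01, 3.14, 3.14, 3.14].

## Interface

Orientations are given as a unit quaternion [x, y, z, w].
In Python, from plant import manip, imaging, order, status gives the robot as it stands. The module is installed in compiled form; this text tells all that it offers. Calls block until the motion is done:
- manip.goto(position, orientation): joint-space move of the TCP to a pose.
- manip.move_straight(position, rotation=None, max_speed=150, force_limit=None): straight line of the TCP; rotation=None keeps the orientation; max_speed is the mean speed in mm/s. With force_limit (N) it stops when the force on the tool has changed by that much, and returns True; else False.
- manip.set_joints(angles): joint-space move.
- manip.move_gripper(opening): finger opening in mm; the grip force is fixed at half the most; returns when the fingers have stopped.
- manip.dwell(seconds).
- manip.solve_ik(position, orientation): joint angles nearest the present ones, or None.
- imaging.camera(name): name is "scene" or "top"; returns (picture, depth): 480x640x3 uint8, red, green, blue; 480x640 float32, mm along the optical axis (not along the pixel's ray), 0 where there is no reading.
- imaging.camera_params(name): a dict with "camera_matrix" (3x3 intrinsics, pixels), "dist_coeffs" ([k1, k2, p1, p2, k3] as OpenCV has them; the pictures are not rectified), "xyz" and "rotation" of the camera in the world. Camera axes: x right, y down, z forward; pixel columns grow to the right and rows downward; lengths in mm; the calibration is good to about 2 mm. A picture is of the moment at which its call begins. camera_params takes no time and is no camera call.
A pose or a line that the arm cannot do raises manip.PlanningError and nothing moves.
- order.close_job(): hands the job in; it is judged then, once.
Trained networks look in the newest picture that a camera, given by its name, has taken for a name from the list of things; names that differ only in an ending like _2 or _b are one class to them, and where a whole thing is asked for, a point or a joint stands for the part that bears it (a point fixed in the world has none). Each returns a list of dicts, best first, with "conf" (0 to 1); they miss things now and then, are a little off and sometimes report something else, mostly with a low value. They report only what shows in the picture. A call takes as long as a camera call. They do not tell look-alikes from the thing itself.
- imaging.silhouettes(camera, target): "region" (480x640 bool, what is visible of it) and "rect" ([centre column, centre row, width, height] in pixels, round what is visible of it).
Readings, each from a call of its own:
- status.current_clock(): time.
- status.current_joint_pos(): joint angles.
- status.current_joint_velocities(): joint speeds.
- status.current_tau(): joint torques, N m.
- status.current_tcp_pos(): TCP position.
- status.current_tool_rot(): TCP orientation.
- status.current_force(): force on the tool from outside, world axes, zero at the start.
- status.current_wrist_torque(): the same for the moment, N m.
- status.current_opening(): finger opening in mm.
- status.current_gripper_force(): force on a finger pad.
Only numpy, scipy, OpenCV 4.12 (cv2) and the standard library are available. Lean on these libraries where they do the work, as an engineer would, in place of code of your own. Each camera call takes 0.05 s, during which the arm holds its last target. There are 200 camera calls.

## Working session

There is one attempt and no reset: what is moved stays moved. The work goes in short steps, each a Python script; the robot and the scene stay as the last script left them, time stands still between calls to the robot, and variables do not carry over. Pictures are saved under pics/ and viewed, at most 10 in all, crops included, and the job is handed in when it is done.

```bash
mkdir -p pics; cat > h.py <<'E'
import numpy as np, cv2
from plant import manip, imaging, order, status
from scipy.spatial.transform import Rotation as R
def par(n):
    p=imaging.camera_params(n); r=np.array(p["rotation"],float)
    M=R.from_quat(r).as_matrix() if r.size==4 else r.reshape(3,3)
    return np.array(p["camera_matrix"],float).reshape(3,3),np.array(p["dist_coeffs"],float),np.array(p["xyz"],float),M
def cloud(n,depth,mask):
    K,D,t,M=par(n); v,u=np.nonzero(mask&(depth>0))
    if len(u)==0: return np.zeros((0,3))
    q=cv2.undistortPoints(np.stack([u,v],1).astype(np.float64)[:,None],K,D)[:,0]
    z=depth[v,u][:,None]; return np.hstack([q*z,z])@M.T+t
def ray(n,u,v,zw):
    K,D,t,M=par(n); q=cv2.undistortPoints(np.array([[[u,v]]],float),K,D)[0,0]
    d=M@np.r_[q,1]; return t+d*(zw-t[2])/d[2]
def pix(n,P):
    K,D,t,M=par(n); return cv2.projectPoints(np.array(P,float).reshape(-1,1,3),M.T,-M.T@t,K,D)[0][:,0]
def snap(n,f=None):
    im,d=imaging.camera(n); im=np.array(im); d=np.array(d)
    if f: cv2.imwrite("pics/"+f,im[:,:,::-1])
    return im,d
def down(a): # tool down, tool y at world angle a
    y=np.array([np.cos(a),np.sin(a),0]); z=np.array([0,0,-1.]); return R.from_matrix(np.stack([np.cross(y,z),y,z],1)).as_quat()
E
cat > a.py <<'E'
from h import *
for n in ("top","scene"):
    im,d=snap(n,n+"0.png"); print(n,imaging.camera_params(n))
    for t in ("ball","jar","clamp_bolt","beaker","bottle_a","vial_a"):
        for s in imaging.silhouettes(n,t):
            c=cloud(n,d,s["region"]); 
            if s["conf"]<.2 or len(c)<5: continue
            p=np.percentile(c,[3,50,97],axis=0).round(); print(t,round(s["conf"],2),np.round(s["rect"]),p.tolist(), "top:",c[c[:,2]>p[2,2]-6].mean(0).round(), im[s["region"]].mean(0).round())
print(status.current_clock(),status.current_tool_rot())
E
python3 a.py
```

```text
top {'camera_matrix': array([[526.08424461,   0.        , 312.37484414],
       [  0.        , 526.08424461, 241.60694926],
       [  0.        ,   0.        ,   1.        ]]), 'dist_coeffs': array([-0.12636619,  0.        ,  0.        ,  0.        ,  0.        ]), 'xyz': array([ 394.59816462,   -8.35434998, 1285.39226186]), 'rotation': array([-0.70132201,  0.71068947, -0.03587866,  0.04219747])}
ball 0.76 [167. 269.  18.  17.] [[449.0, 328.0, 38.0], [466.0, 342.0, 52.0], [483.0, 360.0, 60.0]] top: [466. 345.  58.] [185. 168. 163.]
ball 0.74 [205. 275.  15.  18.] [[437.0, 249.0, 2.0], [454.0, 262.0, 34.0], [471.0, 280.0, 40.0]] top: [454. 265.  37.] [194.  92.  44.]
ball 0.65 [195. 251.  19.  13.] [[506.0, 269.0, 22.0], [521.0, 281.0, 35.0], [539.0, 300.0, 42.0]] top: [522. 284.  39.] [ 45.  68. 143.]
ball 0.49 [146. 295.  15.  17.] [[393.0, 396.0, -0.0], [410.0, 409.0, 33.0], [427.0, 428.0, 42.0]] top: [411. 412.  39.] [186.  89.  40.]
ball 0.46 [177. 310.  19.  18.] [[357.0, 318.0, 21.0], [374.0, 331.0, 33.0], [390.0, 349.0, 43.0]] top: [373. 334.  40.] [194.  91.  39.]
jar 0.57 [2
[... 3164 characters left out ...]
688.0, -380.0, 97.0]] top: [ 662. -407.   95.] [105. 123. 146.]
bottle_a 0.78 [407. 391.  38.  56.] [[661.0, 311.0, 8.0], [695.0, 339.0, 71.0], [708.0, 360.0, 97.0]] top: [681. 333.  95.] [ 91. 116. 149.]
bottle_a 0.35 [266. 234.  18.  27.] [[541.0, -131.0, 61.0], [563.0, -112.0, 104.0], [577.0, -99.0, 109.0]] top: [ 558. -116.  107.] [46. 45. 45.]
vial_a 0.6 [200. 232.  10.  22.] [[600.0, -317.0, -1.0], [621.0, -278.0, 37.0], [629.0, -272.0, 70.0]] top: [ 618. -282.   68.] [137. 120. 104.]
vial_a 0.56 [393. 358.  11.  29.] [[621.0, 256.0, 7.0], [635.0, 269.0, 44.0], [640.0, 276.0, 71.0]] top: [631. 266.  69.] [149. 132. 113.]
0.7 [1.82885364e-01 9.83134245e-01 7.75973148e-06 8.11643145e-06]
```

View pics/top0.png

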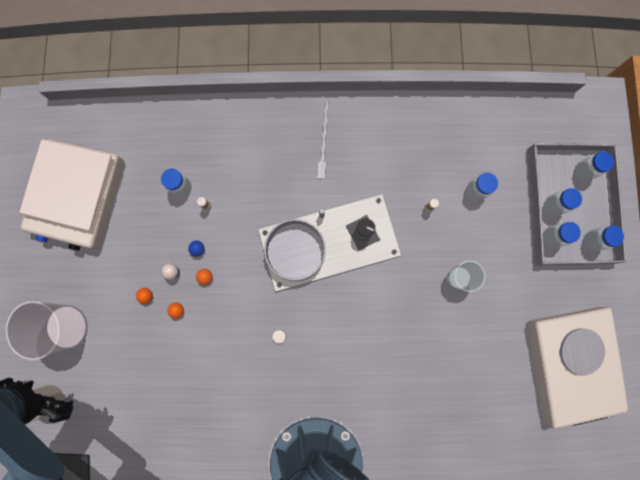

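View pics/scene0.png

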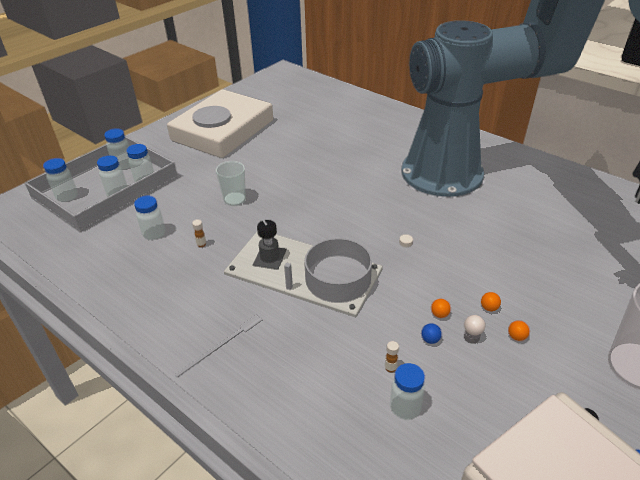

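The white ball is at top px (170,271) and scene px (474,325). It sits on its stand among orange and blue look-alikes. The jar is at top (295,250) and the knob at (365,230). Next I'll refine the positions and pick up the ball.

```bash
cat > b.py <<'E'
from h import *
from scipy.optimize import least_squares
def circ(P):
    return least_squares(lambda p:np.hypot(P[:,0]-p[0],P[:,1]-p[1])-p[2],[*P[:,:2].mean(0),30],loss="soft_l1").x
for n in ("top","scene"):
    im,d=snap(n); C=cloud(n,d,d>0)
    near=lambda c,r:C[np.hypot(C[:,0]-c[0],C[:,1]-c[1])<r]
    b=near((467,346),30); b=b[b[:,2]>40]
    s=least_squares(lambda p:np.linalg.norm(b-p,axis=1)-20,[467,346,39],loss="soft_l1").x
    j=near((514,46),85); j=j[(j[:,2]>64)&(j[:,2]<75)]
    k=near((557,-119),28); kt=k[k[:,2]>100]
    print(n,"ball",s.round(1),"jar",circ(j).round(1),np.median(j[:,2]),"knob",circ(kt[kt[:,2]<kt[:,2].max()]).round(1),kt.mean(0).round(1),((kt.min(0)+kt.max(0))/2).round(1),len(kt),np.percentile(kt[:,2],[5,25,50,75,95]).round(1))
    p=pix(n,[557,-119,100])[0].astype(int); cr=im[p[1]-30:p[1]+30,p[0]-40:p[0]+40]
    cv2.imwrite(f"pics/k_{n}.png",cv2.resize(cr,None,fx=5,fy=5,interpolation=cv2.INTER_CUBIC)[:,:,::-1])
a=cv2.imread("pics/k_top.png");c=cv2.imread("pics/k_scene.png");cv2.imwrite("pics/k.png",np.hstack([a,c]))
for a in (43,223):
    print(a,manip.solve_ik([467,346,130],down(np.radians(a))))
for a in range(-180,180,45):
    print(a,manip.solve_ik([557,-119,130],down(np.radians(a))))
E
python3 b.py
```

```text
top ball [466.3 346.6  39.1] jar [512.5  43.4  69.7] 68.69705509723815 knob [ 556.9 -120.4   14.4] [ 556.7 -120.4  108.3] [ 556.9 -120.5  108.1] 256 [103.8 106.6 108.3 110.1 112.3]
scene ball [465.4 347.5  38.2] jar [513.3  45.7  69.7] 67.09464981993085 knob [ 559.3 -116.5   15.3] [ 559.4 -116.   106.2] [ 557.  -117.3  105.8] 212 [101.1 105.  106.6 107.9 109.6]
43 [ 4.33556611e-01  2.58768219e-01  1.65011447e+00 -4.44089210e-16
  1.23270996e+00 -3.16934967e-01]
223 [ 4.33556611e-01  2.58768219e-01  1.65011447e+00 -4.44089210e-16
  1.23270996e+00  2.82465769e+00]
-180 [-4.18806520e-01  2.34205373e-01  1.68043286e+00 -4.44089210e-16
  1.22695442e+00  2.72278613e+00]
-135 [-4.18806520e-01  2.34205373e-01  1.68043286e+00 -4.44089210e-16
  1.22695442e+00  1.93738797e+00]
-90 [-4.18806520e-01  2.34205373e-01  1.68043286e+00 -4.44089210e-16
  1.22695442e+00  1.15198981e+00]
-45 [-4.18806520e-01  2.34205373e-01  1.68043286e+00 -4.44089210e-16
  1.22695442e+00  3.66591643e-01]
0 [-4.18806520e-01  2.34205373e-01  1.68043286e+00 -4.44089210e-16
  1.22695442e+00 -4.18806520e-01]
45 [-4.18806520e-01  2.34205373e-01  1.68043286e+00 -4.44089210e-16
  1.22695442e+00 -1.20420468e+00]
90 [-4.18806520e-01  2.34205373e-01  1.68043286e+00 -4.44089210e-16
  1.22695442e+00 -1.98960285e+00]
135 [-4.18806520e-01  2.34205373e-01  1.68043286e+00 -4.44089210e-16
  1.22695442e+00 -2.77500101e+00]
```

View pics/k.png

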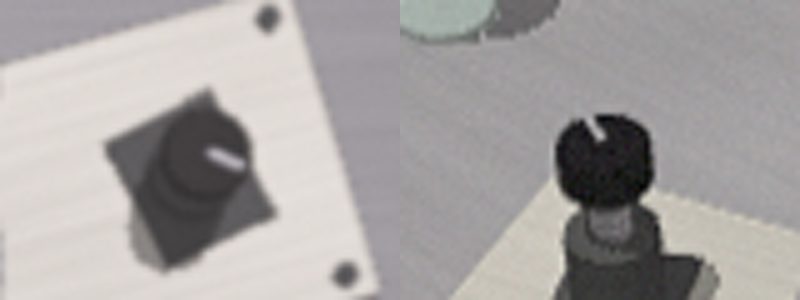

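The crop shows the knob with its pointer aimed towards −y in the top view. The jar-to-knob distance comes out at 169 mm, which matches the 170 mm given. Now the ball.

```bash
cat > c.py <<'E'
from h import *
q=down(np.radians(43)); b=[466,347]
manip.goto([*b,120],q); manip.move_gripper(66)
print("clk",status.current_clock())
hit=manip.move_straight([*b,21.5],max_speed=90,force_limit=8); print("hit",hit,status.current_tcp_pos())
if not hit:
    manip.move_gripper(36); print("op",status.current_opening(),status.current_gripper_force(),status.current_force(),status.current_tcp_pos())
    manip.move_straight([*b,150],max_speed=120)
    print("op",status.current_opening(),status.current_gripper_force(),status.current_force())
snap("scene","s1.png"); print("clk",status.current_clock())
E
python3 c.py
```

```text
clk 2.3833
hit False [466.60343512 347.31602253  22.23745439]
op 35.76346974055387 0.0 [ 0.4718462  -0.42540822  0.1967928 ] [466.10101523 347.06890477  21.70105452]
op 36.29800131062371 0.0 [-0.51137464 -0.29158832 -0.39981445]
clk 5.3
```

View pics/s1.png

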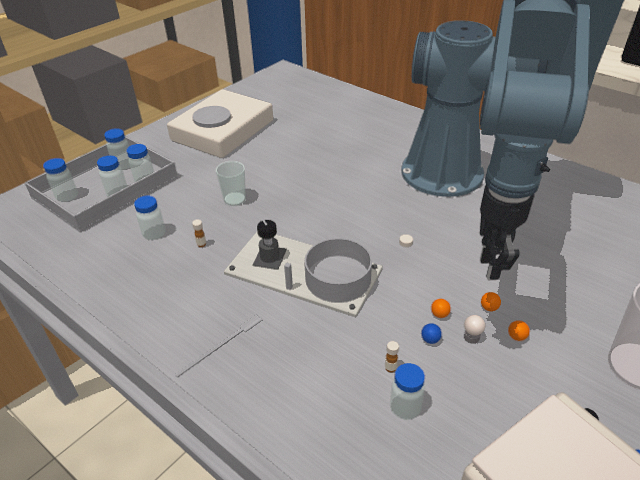

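```bash
cat > d.py <<'E'
from h import *
t=np.array(status.current_tcp_pos()); print(t, status.current_tool_rot(), down(np.radians(43)))
for n in("scene","top"):
    im,d=snap(n); print(n,pix(n,[t,[466,347,39]]).round())
    for p in pix(n,[t+[0,0,k] for k in (0,)]): cv2.circle(im,tuple(int(x) for x in p),3,(255,0,0),1)
    C=cloud(n,d,d>0); c=C[(np.hypot(C[:,0]-t[0],C[:,1]-t[1])<130)&(C[:,2]>110)&(C[:,2]<200)]
    for z in range(110,200,10):
        s=c[(c[:,2]>=z)&(c[:,2]<z+10)]
        if len(s)>8: print(z,len(s),s.min(0).round(),s.max(0).round())
    if n=="scene":
        C=im[180:360,420:580]; cv2.imwrite("pics/s2.png",cv2.resize(C,None,fx=3.3,fy=3.3)[:,:,::-1])
E
python3 d.py
```

```text
[465.3347992  346.65862987 148.87582702] [ 3.98774489e-01  9.17048473e-01 -7.51101109e-04 -6.64427337e-04] [0.39874907 0.91706007 0.         0.        ]
scene [[484. 285.]
 [474. 325.]]
180 22 [448. 326. 185.] [491. 366. 190.]
190 87 [448. 323. 190.] [493. 373. 200.]
top [[155. 269.]
 [169. 271.]]
```

View pics/s2.png

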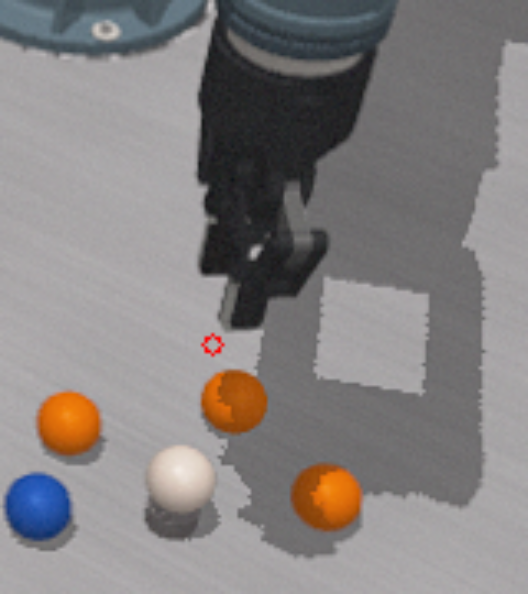

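```bash
cat > d2.py <<'E'
from h import *
im,d=snap("scene")
for (u,v) in [(492,277),(494,274),(497,270),(489,274),(487,262),(484,258),(510,255),(515,252),(500,262)]:
    m=np.zeros(d.shape,bool); m[v,u]=1; print(u,v,im[v,u],cloud("scene",d,m).round())
im,d=snap("top"); C=cloud("top",d,d>0); c=C[(np.hypot(C[:,0]-466,C[:,1]-347)<60)&(C[:,2]>60)]; print(len(c),c.min(0),c.max(0))
print(status.current_opening(), status.current_joint_pos(), manip.solve_ik([466,347,150],down(np.radians(43))))
E
python3 d2.py
```

```text
492 277 [42 38 38] [[492. 365. 201.]]
494 274 [42 43 41] [[491. 367. 209.]]
497 270 [39 35 37] [[506. 375. 234.]]
489 274 [113 107 106] [[490. 358. 202.]]
487 262 [42 38 37] [[448. 336. 186.]]
484 258 [29 28 27] [[456. 332. 200.]]
510 255 [72 74 73] [[517. 392. 286.]]
515 252 [63 63 64] [[507. 395. 286.]]
500 262 [36 35 36] [[517. 379. 263.]]
4564 [409.28427666 287.30044772  60.20938956] [520.05401141 406.94977661 567.18831482]
35.825774846864995 [ 4.35875837e-01  2.37298794e-01  1.63465905e+00  1.59047349e-05
  1.27078309e+00 -3.14606256e-01] [ 4.35890618e-01  2.36498573e-01  1.63424625e+00 -4.44089210e-16
  1.27084783e+00 -3.14600961e-01]
```

```bash
cat > e.py <<'E'
from h import *
manip.move_gripper(66); b=[466,347]
print(manip.move_straight([*b,40],max_speed=150,force_limit=8),status.current_tcp_pos(),status.current_opening())
for n in("scene","top"):
    im,d=snap(n); C=cloud(n,d,d>0); r=(C[:,:2]-b)
    y=r@[np.cos(.75),np.sin(.75)]; x=r@[-np.sin(.75),np.cos(.75)]
    for z in range(45,220,10):
        m=(np.hypot(*r.T)<75)&(C[:,2]>=z)&(C[:,2]<z+10)
        if m.sum()>3: print(n,z,m.sum(),"y",y[m].min().round(),y[m].max().round(),"x",x[m].min().round(),x[m].max().round())
    if n=="scene": cv2.imwrite("pics/s3.png",cv2.resize(im[210:370,400:560],None,fx=3.5,fy=3.5)[:,:,::-1])
print(status.current_clock())
E
python3 e.py
```

```text
False [466.76858154 347.38537085  40.89780227] 65.89520693906216
scene 45 134 y -17.0 21.0 x -19.0 15.0
scene 55 62 y -11.0 16.0 x -14.0 8.0
scene 85 58 y -38.0 48.0 x -10.0 9.0
scene 95 84 y -37.0 50.0 x -11.0 12.0
scene 105 77 y -39.0 50.0 x -10.0 7.0
scene 115 49 y -38.0 49.0 x -11.0 5.0
scene 125 53 y -57.0 65.0 x -13.0 11.0
scene 135 140 y -64.0 68.0 x -15.0 13.0
scene 145 114 y -58.0 69.0 x -17.0 13.0
scene 155 122 y -31.0 69.0 x -18.0 18.0
scene 165 133 y -21.0 70.0 x -19.0 20.0
scene 175 166 y -10.0 72.0 x -19.0 21.0
scene 185 215 y 14.0 72.0 x -17.0 13.0
scene 195 61 y 16.0 42.0 x -30.0 11.0
scene 205 146 y -1.0 41.0 x -37.0 31.0
scene 215 199 y -11.0 41.0 x -37.0 33.0
top 45 63 y -19.0 16.0 x -19.0 14.0
top 55 40 y -14.0 14.0 x -15.0 1.0
top 85 5 y -38.0 -33.0 x -11.0 -7.0
top 95 6 y -45.0 -33.0 x -11.0 -7.0
top 125 19 y -63.0 -32.0 x -14.0 5.0
top 135 38 y -64.0 -34.0 x -14.0 8.0
top 145 36 y -64.0 -17.0 x -17.0 14.0
top 155 30 y -66.0 -21.0 x -18.0 9.0
top 165 24 y -66.0 -21.0 x -18.0 12.0
top 175 26 y -67.0 -19.0 x -19.0 8.0
top 185 103 y -67.0 -31.0 x -13.0 12.0
top 195 11 y -39.0 -34.0 x -12.0 -2.0
top 205 10 y -37.0 9.0 x -39.0 -8.0
top 215 32 y -37.0 17.0 x -40.0 -7.0
6.8833
```

View pics/s3.png

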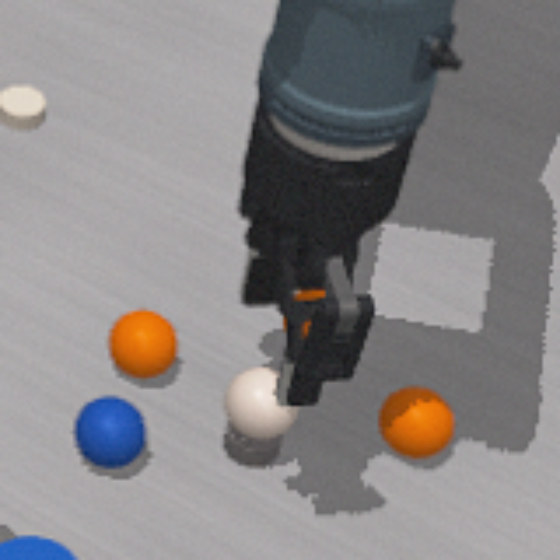

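The picture shows the pads still above the ball. Depth puts the fingertips at z≈85 mm while the reported TCP is 41 mm, so they sit about 38–44 mm higher than reported, depending on the opening. I'll allow for that and go down lower, with a force guard.

```bash
cat > f.py <<'E'
from h import *
b=[465.5,347]
try: hit=manip.move_straight([*b,-11],max_speed=60,force_limit=6)
except manip.PlanningError as e: print("plan",e); raise SystemExit
print("hit",hit,status.current_tcp_pos(),status.current_force())
if not hit:
    manip.move_gripper(30); print("op",status.current_opening(),status.current_gripper_force(),status.current_force(),status.current_tcp_pos())
    manip.move_straight([*b,15],max_speed=60); print("op",status.current_opening(),status.current_gripper_force(),status.current_force())
im,d=snap("scene"); cv2.imwrite("pics/s4.png",cv2.resize(im[210:370,400:560],None,fx=3,fy=3)[:,:,::-1]); C=cloud("scene",d,d>0); r=C[:,:2]-b
y=r@[np.cos(.75),np.sin(.75)]; x=r@[-np.sin(.75),np.cos(.75)]
for z in range(10,130,10):
    m=(np.hypot(*r.T)<75)&(C[:,2]>=z)&(C[:,2]<z+10)
    if m.sum()>3: print(z,m.sum(),"y",y[m].min().round(),y[m].max().round(),"x",x[m].min().round(),x[m].max().round())
print(status.current_clock())
E
python3 f.py
```

```text
hit False [465.89459731 347.18236108 -10.62469808] [ 0.14276846  0.13221026 -0.03449217]
op 36.87442214293503 59.40075159072876 [-1.10972105  1.22511411  5.37624408] [465.9543335  347.74716882  -9.90378054]
op 37.110048073457364 60.137221813201904 [-0.31954563 -0.52898754 -1.25109846]
10 181 y -48.0 19.0 x -71.0 73.0
20 113 y -60.0 18.0 x -73.0 75.0
30 95 y -63.0 19.0 x -75.0 75.0
50 22 y -24.0 28.0 x -17.0 5.0
60 85 y -22.0 35.0 x -19.0 12.0
70 135 y -23.0 35.0 x -18.0 13.0
80 78 y -23.0 35.0 x -13.0 11.0
90 33 y -28.0 48.0 x -12.0 6.0
100 104 y -53.0 53.0 x -13.0 11.0
110 73 y -51.0 58.0 x -16.0 13.0
120 141 y -52.0 61.0 x -17.0 12.0
8.8917
```

View pics/s4.png

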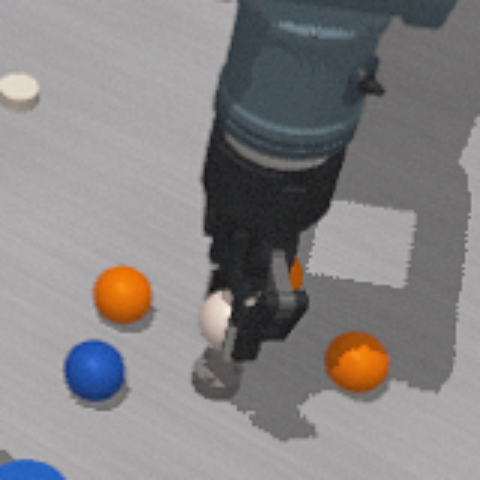

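Ball held: pads round it at about (225,320) in the crop, 60 N grip and 1.25 N of weight. Now carry it to the jar.

```bash
cat > g.py <<'E'
from h import *
b=[465.5,347]; j=[513,44.5]
manip.move_straight([*b,75],max_speed=120)
manip.move_straight([*j,75],max_speed=160)
print("op",status.current_opening(),status.current_gripper_force(),status.current_force(),status.current_clock())
hit=manip.move_straight([*j,-5],max_speed=70,force_limit=6)
print("hit1",hit,status.current_tcp_pos(),status.current_force())
if not hit:
    hit=manip.move_straight([*j,-17],max_speed=12,force_limit=2.5)
    print("hit2",hit,status.current_tcp_pos(),status.current_force(),status.current_opening())
im,d=snap("scene"); cv2.imwrite("pics/s5.png",cv2.resize(im[170:330,260:420],None,fx=3,fy=3)[:,:,::-1]); print(status.current_clock())
E
python3 g.py
```

```text
op 36.818896733284866 60.161375999450684 [-0.80026578  0.09734816 -1.58227704] 11.6083
hit1 False [513.52368998  44.4328631   -4.48108866] [ 0.56891454 -0.36904974 -2.11900374]
hit2 True [513.02993608  44.47312675 -11.6865132 ] [-0.51991382  0.31711892  4.28707304] 37.30852910437826
13.575
```

```bash
cat >> h.py <<'E'
KX=np.array([557.,-119.])
def knob():
    im,d=imaging.camera("scene"); C=cloud("scene",np.array(d),np.array(d)>0)
    r=np.hypot(*(C[:,:2]-(KX+[1,1.5])).T); c=C[(r<17)&(C[:,2]>80)&(C[:,2]<125)]
    return np.percentile(c[:,2],[30,50,70,90]).round(2), c[:,2].mean().round(2),len(c)
def A(q6): # tool y angle giving that q6 above the knob
    return -q6-np.arctan2(.419+0,1)*0-0.4188
E
cat > i.py <<'E'
from h import *
manip.move_gripper(48); print(status.current_force(),status.current_opening())
j=[513,44.5]; manip.move_straight([*j,5],max_speed=30); manip.move_straight([*j,80],max_speed=120)
q=down(A(2.4)); print(manip.solve_ik([*KX,112],q)); manip.goto([*KX,112],q); manip.move_gripper(66)
for n in ("top","scene"):
    im,d=snap(n); 
    for s in imaging.silhouettes(n,"ball"):
        c=cloud(n,d,s["region"]); m=np.median(c,0)
        if np.hypot(*(m[:2]-j))<60: print(n,s["conf"],m.round(1),np.percentile(c[:,2],90),im[s["region"]].mean(0).round())
for _ in range(3): print(knob())
im,d=snap("scene"); cv2.imwrite("pics/s6.png",cv2.resize(im[150:310,230:390],None,fx=3.5,fy=3.5)[:,:,::-1]); print(status.current_clock(),status.current_tcp_pos(),status.current_force())
E
python3 i.py
```

```text
[-0.4061084   0.25142762 -0.15389014] 47.729290468960684
[-4.18806520e-01  2.55669565e-01  1.69381933e+00 -4.44089210e-16
  1.19210376e+00  2.39999348e+00]
top 0.8 [514.   43.2  50.6] 56.484136602751505 [202. 187. 184.]
scene 0.64 [521.8  54.1  47.4] 55.044799798987356 [199. 185. 176.]
(array([105.37, 106.69, 107.77, 109.11]), np.float64(104.05), 155)
(array([105.04, 106.46, 107.53, 108.72]), np.float64(104.23), 161)
(array([105.38, 106.55, 107.98, 109.12]), np.float64(104.67), 152)
18.8417 [ 556.99286921 -119.00591437  112.00087903] [-0.26093977 -0.29034446 -0.22523188]
```

View pics/s6.png

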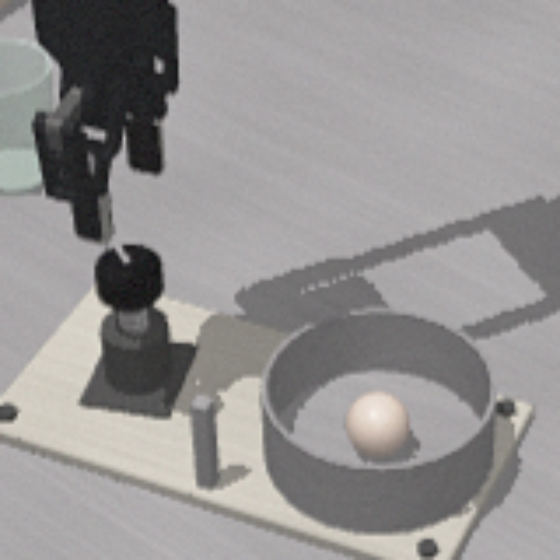

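The ball rests mid-jar (crop 377,425) and the gripper is over the knob. Now grip it and take the first backward step.

```bash
cat >> h.py <<'E'
def F(): return np.round(status.current_force(),1), np.round(status.current_wrist_torque(),2), round(status.current_gripper_force()), round(status.current_opening(),1)
def tour(q6,d,z=45,up=112,look=True): # grip at q6, turn by d in q6 (negative = backward/anticlockwise), release, look
    hit=manip.move_straight([*KX,z],max_speed=110,force_limit=8)
    if hit: print("HIT",status.current_tcp_pos(),F()); return q6
    manip.move_gripper(30); print("grip",F())
    n=max(1,int(np.ceil(abs(d)/1.2))); dz=-d*.955
    for k in range(1,n+1): manip.goto([*KX,z+dz*k/n],down(A(q6+d*k/n)))
    print("turned",F(),np.round(status.current_joint_pos()[5],3)); manip.move_gripper(66)
    manip.move_straight([*KX,up],max_speed=130)
    print(knob(),knob(),status.current_clock()); return q6+d
E
cat > k1.py <<'E'
from h import *
tour(2.4,-.8)
E
python3 k1.py
```

```text
grip (array([-7.9, -2.8,  6.9]), array([-0.43,  1.45,  0.06]), 59, 38.3)
turned (array([-11. ,  -3.6,   9.1]), array([-0.61,  1.6 , -0.04]), 63, 38.1) 1.6
(array([105.9 , 107.24, 108.19, 109.49]), np.float64(104.42), 158) (array([106.34, 107.46, 108.34, 109.7 ]), np.float64(105.27), 156) 21.8833
```

```bash
sed -i 's/^KX=.*/KX=np.array([556.,-119.4])/' h.py; sed -i 's/KX+\[1,1.5\]/[558,-117.5]/' h.py
cat > k2.py <<'E'
from h import *
q=tour(1.6,-.6)
tour(q,-.6)
E
python3 k2.py
```

```text
grip (array([-3.2, -3.7,  4.1]), array([-0.55,  0.55, -0.02]), 60, 38.5)
turned (array([-3.8, -4.5,  5.5]), array([-0.51,  0.64, -0.01]), 61, 38.1) 1.001
(array([106.81, 108.11, 109.12, 110.57]), np.float64(106.05), 153) (array([106.64, 107.86, 108.81, 109.94]), np.float64(105.81), 154) 24.7667
grip (array([-0.6, -4.2,  4. ]), array([-0.54,  0.17, -0.03]), 60, 38.3)
turned (array([-2.5, -3.4,  7.2]), array([-0.38,  0.41,  0.03]), 61, 38.3) 0.399
(array([107.78, 108.84, 109.68, 111.15]), np.float64(107.11), 153) (array([107.16, 108.55, 109.72, 111.04]), np.float64(106.43), 151) 27.65
```

```bash
sed -i 's/^KX=.*/KX=np.array([555.8,-119.9])/' h.py
cat > k3.py <<'E'
from h import *
q=.4
for _ in range(3):
    q=tour(q,-.5)
    if knob()[0][1]<106.5: print("DROPPED",q); break
E
python3 k3.py
```

```text
grip (array([-0.4, -0.3,  3.6]), array([-0.04,  0.02,  0.01]), 60, 38.1)
turned (array([ 2.5, -0.9, -2.1]), array([-0.18, -0.65,  0.08]), 61, 38.6) -0.1
(array([101.74, 102.95, 104.02, 105.1 ]), np.float64(100.86), 154) (array([101.73, 102.96, 104.05, 105.65]), np.float64(100.87), 151) 30.4583
DROPPED -0.09999999999999998
```

The thread dropped by 5.7 mm. Now forward, as two half turns with one regrip between them.

```bash
cat > k4.py <<'E'
from h import *
manip.goto([*KX,112],down(A(-.9))); manip.goto([*KX,112],down(A(-1.65)))
tour(-1.65,3.2,z=41)
im,d=snap("scene"); cv2.imwrite("pics/s7.png",cv2.resize(im[150:310,200:360],None,fx=3.5,fy=3.5)[:,:,::-1])
E
python3 k4.py
```

```text
grip (array([-1.6, -2.9,  4.3]), array([-0.45,  0.33, -0.04]), 60, 38.7)
turned (array([-3.3, -3.9,  6.6]), array([-0.45,  0.54, -0.  ]), 62, 37.9) 1.546
(array([ 99.67, 100.3 , 101.14, 102.24]), np.float64(99.24), 136) (array([ 98.97, 100.25, 101.19, 102.58]), np.float64(99.19), 143) 37.3917
```

View pics/s7.png

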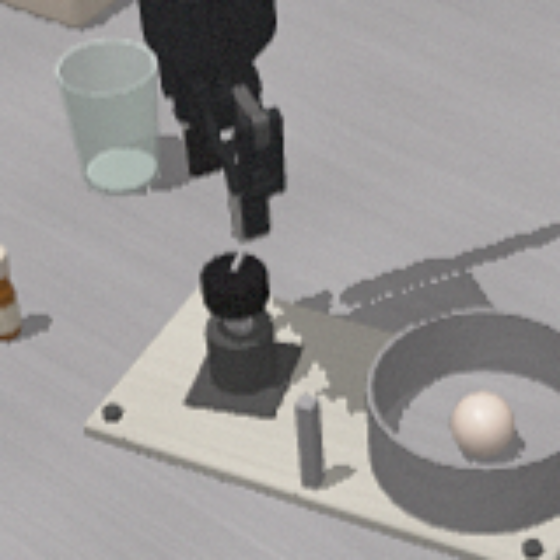

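The bolt has caught and is lower, with its pointer at crop (238,262). The ball is still in the jar and the beaker is standing. Now the second half turn, and I'll keep the grip.

```bash
cat > k5.py <<'E'
from h import *
for q in (.5,-.6,-1.6): manip.goto([*KX,112],down(A(q)))
z=38; hit=manip.move_straight([*KX,z],max_speed=110,force_limit=8); print("hit",hit)
if not hit:
    manip.move_gripper(30); print("grip",F(),status.current_joint_pos()[5])
    for k in (1,2,3): manip.goto([*KX,z-k],down(A(-1.6+1.05*k)))
    print("turned",F(),status.current_joint_pos()[5]); print(knob(),status.current_clock())
    im,d=snap("scene"); d2=snap("top")[1]
    for n in("scene","top"):
        for t in ("beaker","bottle_a","vial_a","ball"):
            for s in imaging.silhouettes(n,t):
                c=cloud(n,d if n=="scene" else d2,s["region"])
                if len(c): print(n,t,round(s["conf"],2),np.median(c,0).round())
    cv2.imwrite("pics/s8.png",im[:,:,::-1])
E
python3 k5.py
```

```text
hit False
grip (array([-2.7, -2.5,  4.1]), array([-0.37,  0.33,  0.04]), 60, 37.9) -1.602373279931451
turned (array([-2.9, -3.8,  6.4]), array([-0.41,  0.51, -0.09]), 62, 38.0) 1.5463196562032666
(array([95.1 , 95.92, 96.85, 98.02]), np.float64(94.82), 49) 44.575
scene beaker 0.94 [ 454. -343.   63.]
scene bottle_a 0.77 [ 670. -391.   62.]
scene bottle_a 0.58 [695. 340.  71.]
scene vial_a 0.78 [636. 269.  44.]
scene vial_a 0.71 [ 622. -278.   40.]
scene ball 0.81 [463. 271.  32.]
scene ball 0.68 [418. 417.  32.]
scene ball 0.68 [382. 340.  30.]
scene ball 0.66 [522.  52.  47.]
scene ball 0.54 [531. 291.  31.]
top beaker 0.97 [ 447. -368.   36.]
top bottle_a 0.96 [ 654. -399.   92.]
top bottle_a 0.78 [672. 322.  92.]
top vial_a 0.6 [627. 259.  67.]
top ball 0.76 [521. 283.  34.]
top ball 0.71 [410. 409.  33.]
top ball 0.7 [452. 262.  34.]
top ball 0.7 [375. 331.  33.]
top ball 0.53 [512.  43.  52.]
```

View pics/s8.png

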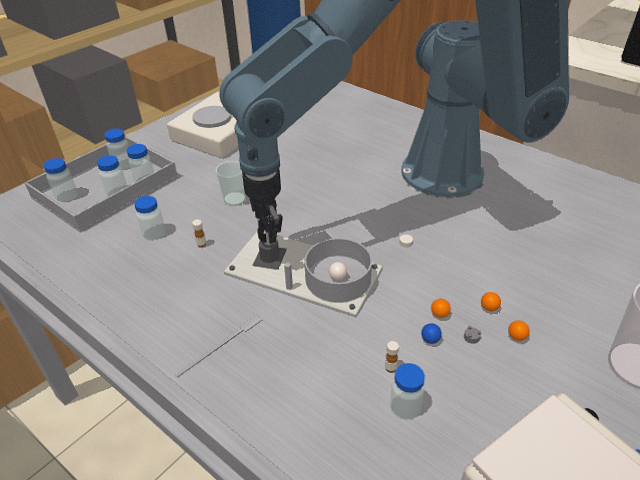

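The ball is in the jar (338,271), all the glassware stands where it was, and the knob is held after a full turn, about 6–7 mm lower than after the drop. Handing in.

```bash
python3 -c "
from h import *
print(F(),status.current_clock()); print(order.close_job())"
```

```text
(array([-3.6, -3.9,  6.4]), array([-0.48,  0.56, -0.06]), 62, 38.8) 45.075
the job is handed in; nothing more can be done
None
```

Job handed in at about 45 s (no verdict came back): the white ball was set down and released on the jar floor, the bolt was turned back until it dropped and then forward about one turn (6.35 rad), the knob is still gripped, and no glassware was disturbed.

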